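# Set the divider and pack the leather-care tray

## Robot

A 6-joint arm with a two-finger parallel gripper is mounted at the origin on the work surface. World frame = base frame: x ahead of the robot, y to its left, z up, the work surface at z = 0. Lengths are in m, angles in degrees, forces in N, time in s.
With the tool pointing down it reaches from about 0.3 to 0.75 m from the base axis. Payload 8.5 kg.
Tool frame: the origin (TCP) lies on the centre line of the jaws, within the pads' length; the fingertips stand 19 mm ahead of it and the grasp point (between the pads) is the TCP (env.tcp_to_tips is the z of the fingertips in the tool frame, in m); z points along the fingers, y is the line along which they close (so a half turn about z gives the same grasp; the last joint's range is limited). The gripper opens to 85 mm and grips with 20 to 120 N. Pads are 22 mm wide; open, the fingers measure 114 mm over their backs; the gripper's body (76 mm by 85 mm) begins 54 mm behind the grasp point. The pads swing forward as they close: fully open they stand 13 mm farther back than shut.
Start: joints at [52.351, 21.807, 74.336, -0, 83.858, -12.336], TCP at [0.235, 0.497, 0.25] pointing down, gripper open.
Joint ranges: [-178.18, 178.18], [-50.72, 133.34], [12.68, 142.11], [-81.47, 261.47], [9.98, 163.14], [-165.26, 165.26]. Speed limits (degrees/s): [136.94, 136.94, 180, 180, 180, 180].

## Interface

Orientations are given as a 3x3 rotation matrix whose columns are the frame's x, y, z axes.
In Python, from rig import env gives the robot as it stands.
- The arm moves only by the tool servo_tool, never from a script. Its argument "steps" is a list of rows, each an object of numbers: "tx", "ty", "tz": the shift along the world's x, y, z in cm; "yaw": the turn about the world's z in degrees; "claw": the finger opening in cm, from 0 to 8.54. In form: [{"tx": .., "ty": .., "tz": .., "yaw": .., "claw": ..}, ...]. A call has 1 to 20 rows; each row shifts and turns the commanded pose from where the row before left it; what a row does not reach is not made up. A row lasts 1/10 s, in which the tool goes at most 50 mm and 8.59 degrees, less where a joint would pass 70% of its speed; a pose out of reach is approached as far as the arm can. A call with a gripper value outside its range is refused whole. The fingers move at their own pace and stop on an object; "newtons" is the grip in N (left out, the last holds). Time passes only in rows, so rows that do not move let the fingers close. It gives the time, the measured TCP pose, the force, the opening and the grip force at its end, in the units of the state.
- env.observe(): the state, without advancing time (a new reading comes with each control period).
- env.get_image(name): name is "side" or "top" or "wrist"; returns (picture, depth): 384x512x3 uint8, red, green, blue; 384x512 float32, m along the optical axis (not along the pixel's ray), 0 where there is no reading.
- env.camera_model(name): a dict with "fovy" (degrees; the focal length in pixels is half the picture's height over the tangent of half this angle, whatever the lens; pixels are square), "cx", "cy" (the principal point, pixels), "dist_coeffs" ([k1, k2, p1, p2, k3] as OpenCV has them; the pictures are not rectified), "T" (4x4, takes a point from camera to world coordinates). Camera axes: x right, y down, z forward; pixel columns grow to the right and rows downward; lengths in m; the calibration is good to about 2 mm. A picture is of the moment at which its call begins: read the wrist's pose just before it. camera_model takes no time and is no camera call; for the wrist camera it gives the pose at the moment of the call.
- env.close_job(): hands the job in; it is judged then, once.
The state is a dict: "time_s": time; "q": joint angles; "qvel": joint speeds; "joint_efforts": joint torques, N m; "position": TCP position; "tool_rot": TCP orientation; "ft_force": force on the tool from outside, world axes, zero at the start; "wrist_torque": the same for the moment, N m; "grip_width": finger opening in m; "gripper_force": force on a finger pad.
Only numpy, scipy, OpenCV 4.12 (cv2) and the standard library are available. Lean on these libraries where they do the work, as an engineer would, in place of code of your own. Each camera call takes 0.05 s, during which the arm holds its last target. There are 200 camera calls.

## Task

Slide the divider of the plywood packing tray along its channel to where it leaves a compartment for each of the two tools, the brush at the end where the round tin stands and the short spreader at the end where the square jar stands. Lay both tools flat in their compartments along the channel, handles pointing to the tray's right-hand end as the robot sees it; put them down rather than drop them. Leave the tin, the jar and the other things standing about (wax block, thread reel, twine spool, mug) where they are.

Things in the scene. Friction and masses are not known exactly. Their poses are not given: they have to be found in the camera images.
- tray: Low plywood tray fixed to the bench, 134 (x) by 278 mm (y), rim 14 mm up, floor 6 mm thick, walls 6 mm. Origin: centre of its underside; x away from the robot, y to its left. Robot side: channel along y, inside 56 mm wide (centre x = -33 mm), y -133 to +133 mm. Behind: end pockets centred at x = 31, y = +-102 mm for tin and jar, either way round; cards between, 17 mm high.
- divider (a joint): Position of the sliding divider in m, 0 to 0.242: the divider's centre lies in the tray frame at x = -33 mm, y = joint - 121 mm, so it grows towards the robot's left. It stays where it is left (about 2 N of friction).
- divider_top (a point): Centre of the top of the divider's wooden grip, 64 mm above the bench. The divider is a plywood plate 14 mm thick along the channel, 54 mm across it, 22 mm tall; the grip on it is a block 18 mm along the channel, 24 mm across, from 28 to 64 mm above the bench.
- brush: Flat brush lying on the bench, 140 mm long in all, 24 mm high. Origin: centre of its underside; x points from the handle (-70 mm) to the bristle end (+70 mm), z up. Wooden handle 20 mm wide with flat sides from x = -70 to -4 mm; steel ferrule and dark bristles, 42 mm wide, from -4 to +70 mm. 70 g, balanced near x = 0 mm; grip the handle near x = -20 mm.
- brush_tip (a point): End of the bristles, 70 mm along x from the brush's origin, 12 mm up.
- spreader: Short glue spreader lying on the bench, 96 mm long, 24 mm high. Origin: centre of its underside; x points from the handle (-48 mm) to the blade's edge (+48 mm). Wooden handle 20 mm wide with flat sides from x = -48 to +6 mm; flat steel blade, 40 mm wide and 4 mm thick, from there to +48 mm. 60 g; grip the handle near x = -20 mm.
- spreader_tip (a point): Edge of the blade, 48 mm along x from the spreader's origin.
- tin: Round flat aluminium tin, 48 mm across, 22 mm high, standing in one of the tray's two end pockets; marks the brush's end. Origin: centre of its underside. Its side is about 40 mm from the channel's centre line: open the fingers only as far as needed there.
- jar: Square amber glass jar with a black cap, 42 mm square, 54 mm high, standing in the other end pocket; marks the spreader's end. Origin: centre of its underside.
- wax: Bystander: block of beeswax 45 x 30 x 22 mm, beside the brush. Origin: centre of its underside.
- reel: Bystander: upright thread reel 38 mm across, 46 mm high, beside the spreader. Origin: centre of its underside.
- spool: Bystander: dark twine spool 94 mm across, 104 mm high. Origin: centre of its underside.
- mug: Bystander: white mug 76 mm across, 85 mm high. Origin: centre of its underside.

How it is judged:
By the outcome, as a careful person would: the job done as asked, in the order asked, and still so for the second after the job is handed in, with the robot touching nothing.
It also fails if it takes over 72 s, if anything falls off the work surface, if the arm or the gripper's body presses on something with over 40 N, if the wrist force passes 120 N, or if a joint passes its speed limit or range.

## Working session

There is one attempt and no reset: what is moved stays moved. The work goes in short steps, Python scripts to look and compute and a tool call to move; the robot and the scene stay as the last step left them, time stands still between calls to the robot, and variables do not carry over. Pictures are saved under pics/ and viewed, at most 10 in all, crops included, and the job is handed in when it is done.

Besides the shell and the picture viewer there is one more tool, called as name(argument=value, ...) on one line, values as JSON. servo_tool: Moves the arm, as the interface text tells. Its arguments: {"type":"object","properties":{"steps":{"type":"array"},"newtons":{"type":"number"}},"required":["steps"]}

```bash
mkdir -p pics; ls
cat > h.py <<'E'
import numpy as np, cv2
from rig import env
def grab(name):
    m=env.camera_model(name); im,d=env.get_image(name)
    f=im.shape[0]/2/np.tan(np.radians(m['fovy']/2))
    m['K']=np.array([[f,0,m['cx']],[0,f,m['cy']],[0,0,1]]);m['T']=np.array(m['T']);m['D']=np.array(m['dist_coeffs'],float)
    return im,d,m
def ray(m,uv):
    p=cv2.undistortPoints(np.array(uv,float).reshape(-1,1,2),m['K'],m['D'])[:,0]
    return np.c_[p,np.ones(len(p))]@m['T'][:3,:3].T
def onplane(m,uv,z):
    r=ray(m,uv);o=m['T'][:3,3]
    return o+r*((z-o[2])/r[:,2])[:,None]
def cloud(m,d):
    h,w=d.shape;v,u=np.mgrid[:h,:w]
    p=cv2.undistortPoints(np.stack([u,v],-1).reshape(-1,1,2).astype(float),m['K'],m['D'])[:,0]
    P=np.c_[p,np.ones(len(p))]*d.reshape(-1,1)
    return (P@m['T'][:3,:3].T+m['T'][:3,3]).reshape(h,w,3)
E
python3 - <<'E'
from h import *
ims=[]
for n in ("top","side"):
    im,d,m=grab(n); cv2.imwrite(f"pics/{n}0.png",im[:,:,::-1]); np.savez(f"{n}0.npz",im=im,d=d)
    print(n,m['T'].round(3),m['fovy'],m['D'])
print(env.observe())
E
```

```text
pics
top [[ 0.016 -0.983  0.181  0.403]
 [-1.    -0.016  0.003 -0.05 ]
 [-0.    -0.181 -0.983  1.027]
 [ 0.     0.     0.     1.   ]] 53.25217175055965 [-0.01018099  0.          0.          0.          0.        ]
side [[ 0.721 -0.497  0.483  0.069]
 [-0.693 -0.517  0.502 -0.562]
 [ 0.001 -0.697 -0.717  0.792]
 [ 0.     0.     0.     1.   ]] 52.51590895228508 [-0.09870348  0.          0.          0.          0.        ]
{'time_s': 0.1, 'q': array([ 5.23516058e+01,  2.18373367e+01,  7.43802220e+01, -2.72636727e-04,
        8.38574268e+01, -1.23323112e+01]), 'qvel': array([-0.02265731, -0.08542784, -0.11142903,  0.03942355, -0.02971085,
        0.05012   ]), 'joint_efforts': array([ 3.98287171e-03, -4.49224734e+01, -2.31657171e+01, -2.05198307e-04,
        3.68445806e-03, -3.38599932e-06]), 'position': array([0.23500865, 0.4969967 , 0.24977267]), 'tool_rot': array([[-9.03962664e-01,  4.27610652e-01, -7.95654263e-04],
       [ 4.27611304e-01,  9.03962108e-01, -1.03912043e-03],
       [ 2.74902342e-04, -1.27955682e-03, -9.99999144e-01]]), 'ft_force': array([ 0.54979843,  0.69789138, -0.79916283]), 'wrist_torque': array([-0.00931161, -0.01571088,  0.07629028]), 'gripper_force': 0.0, 'grip_width': 0.08545792583796093}
```

View pics/top0.png

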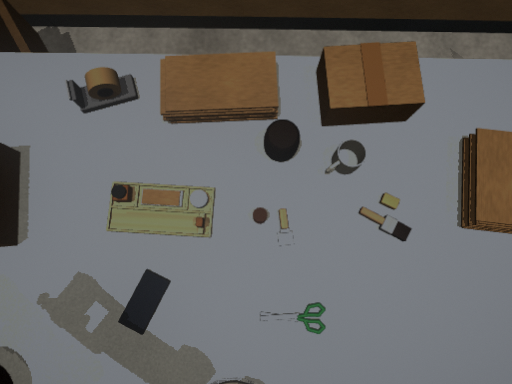

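View pics/side0.png

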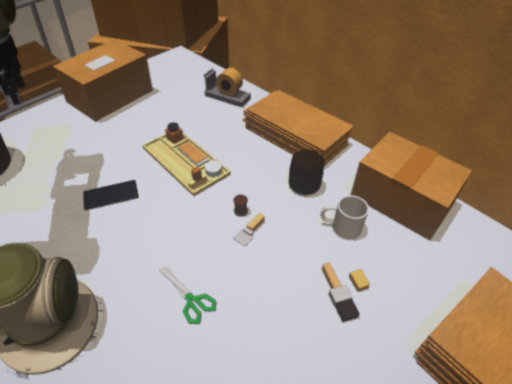

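The top view has x upward and y to the left. The tray is centred near (162,209), with the jar at its left end (122,192) and the tin at its right end (199,199). The divider grip is at (200,222), the spreader handle at (284,218), and the brush at about (385,222) with its bristles to the lower right. So the brush goes in the right-hand compartment and the spreader in the left.

Run:
```python
from h import *
z=np.load("top0.npz");im=z['im'];d=z['d'];m=env.camera_model("top");_,_,m=grab("top")
P=cloud(m,d)
for n,uv,zz in [("divgrip",(200,222),.064),("trayTL",(111,182),.014),("trayTR",(215,185),.014),("trayBR",(211,237),.014),("trayBL",(108,234),.014),("brush handle end",(361,209),.024),("bristle end",(408,234),.02),("spr handle end",(283,209),.024),("spr blade",(287,244),.004),("tin",(199,198),.022),("jar",(119,191),.054),("reel",(260,215),.046),("wax",(390,201),.022)]:
    print(n,onplane(m,[uv],zz)[0].round(4),P[uv[1],uv[0]].round(3))
hsv=cv2.cvtColor(im,cv2.COLOR_RGB2HSV)
for n,(u0,v0,u1,v1) in dict(brush=(352,202,416,246),spr=(274,204,300,250)).items():
    s=hsv[v0:v1,u0:u1]
    k=((s[...,1]>90)&(s[...,2]>90)).astype('u1')
    c=max(cv2.findContours(k,0,2)[0],key=cv2.contourArea)
    r=cv2.minAreaRect(c);b=cv2.boxPoints(r)+[u0,v0]
    print(n,onplane(m,b,.024)[:,:2].round(4).tolist(),onplane(m,[np.add(r[0],(u0,v0))],.024)[0])
```

```text
divgrip [0.5037 0.0932 0.064 ] [0.504 0.093 0.065]
trayTL [0.6136 0.3466 0.014 ] [ 0.617  0.352 -0.   ]
trayTR [0.6097 0.0644 0.014 ] [ 0.613  0.066 -0.002]
trayBR [0.4697 0.07   0.014 ] [0.471 0.072 0.   ]
trayBL [0.4731 0.3426 0.014 ] [ 0.474  0.349 -0.002]
brush handle end [ 0.5491 -0.3252  0.024 ] [ 0.549 -0.326  0.021]
bristle end [ 0.4853 -0.4477  0.02  ] [ 0.487 -0.456 -0.002]
spr handle end [ 0.5458 -0.1188  0.024 ] [ 0.546 -0.119  0.024]
spr blade [ 0.4551 -0.1311  0.004 ] [ 0.455 -0.131  0.005]
tin [0.5721 0.1049 0.022 ] [0.571 0.104 0.027]
jar [0.5818 0.3081 0.054 ] [0.581 0.306 0.06 ]
reel [ 0.5261 -0.058   0.046 ] [ 0.403 -0.05   1.027]
wax [ 0.5721 -0.4038  0.022 ] [ 0.572 -0.403  0.023]
brush [[0.541, -0.3219], [0.5552, -0.3298], [0.5251, -0.3863], [0.5111, -0.3783]] [ 0.53305265 -0.35411536  0.024     ]
spr [[0.4984, -0.1294], [0.4984, -0.1294], [0.4983, -0.1242], [0.4983, -0.1242]] [ 0.49832153 -0.12679822  0.024     ]
```

servo_tool(steps=[{"tx": 1.8,"ty": -2.7,"yaw": 1.6,"claw": 5},{"tx": 1.8,"ty": -2.7,"yaw": 1.6},{"tx": 1.8,"ty": -2.7,"yaw": 1.6},{"tx": 1.8,"ty": -2.7,"yaw": 1.6},{"tx": 1.8,"ty": -2.7,"yaw": 1.6},{"tx": 1.8,"ty": -2.7,"yaw": 1.6},{"tx": 1.8,"ty": -2.7,"yaw": 1.6},{"tx": 1.8,"ty": -2.7,"yaw": 1.6},{"tx": 1.8,"ty": -2.7,"yaw": 1.6},{"tx": 1.8,"ty": -2.7,"yaw": 1.6},{"tx": 1.8,"ty": -2.7,"yaw": 1.6},{"tx": 1.8,"ty": -2.7,"yaw": 1.6},{"tx": 1.8,"ty": -2.7,"yaw": 1.6},{"tx": 1.8,"ty": -2.7,"yaw": 1.6},{"tx": 1.8,"ty": -2.6,"yaw": 2.1},{"tx": 0},{"tx": 0}])

```text
invalid input at $.steps[0]: expected keys tx, ty, tz, yaw, claw
```

Run:
```python
from h import *
im,d,m=grab("wrist"); cv2.imwrite("pics/w1.png",im[:,:,::-1]); np.savez("w1.npz",im=im,d=d,**{k:m[k] for k in('K','D','T')})
print(m['T'].round(3)); o=env.observe();print(o['position'],o['tool_rot'].round(4),o['time_s'])
```

```text
[[ 0.429  0.866  0.255  0.17 ]
 [ 0.903 -0.411 -0.122  0.527]
 [-0.001  0.283 -0.959  0.374]
 [ 0.     0.     0.     1.   ]]
[0.2350521  0.49707754 0.24995906] [[-9.040e-01  4.275e-01 -5.000e-04]
 [ 4.275e-01  9.040e-01 -7.000e-04]
 [ 2.000e-04 -8.000e-04 -1.000e+00]] 0.2
```

View pics/w1.png

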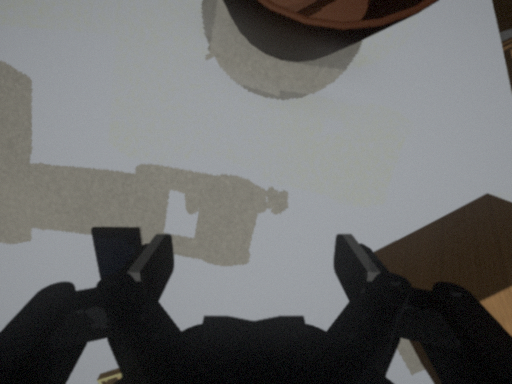

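The call was refused because every row needs all five keys. The wrist picture shows only bare bench and the fingers. It also shows that the camera sees the robot side of the TCP, so I'll look from slightly beyond the target.

servo_tool(steps=[{"tx": 2.1,"ty": -2.2,"tz": 0,"yaw": 1.65,"claw": 5},{"tx": 2.1,"ty": -2.2,"tz": 0,"yaw": 1.65,"claw": 5},{"tx": 2.1,"ty": -2.2,"tz": 0,"yaw": 1.65,"claw": 5},{"tx": 2.1,"ty": -2.2,"tz": 0,"yaw": 1.65,"claw": 5},{"tx": 2.1,"ty": -2.2,"tz": 0,"yaw": 1.65,"claw": 5},{"tx": 2.1,"ty": -2.2,"tz": 0,"yaw": 1.65,"claw": 5},{"tx": 2.1,"ty": -2.2,"tz": 0,"yaw": 1.65,"claw": 5},{"tx": 2.1,"ty": -2.2,"tz": 0,"yaw": 1.65,"claw": 5},{"tx": 2.1,"ty": -2.2,"tz": 0,"yaw": 1.65,"claw": 5},{"tx": 2.1,"ty": -2.2,"tz": 0,"yaw": 1.65,"claw": 5},{"tx": 2.1,"ty": -2.2,"tz": 0,"yaw": 1.65,"claw": 5},{"tx": 2.1,"ty": -2.2,"tz": 0,"yaw": 1.65,"claw": 5},{"tx": 2.1,"ty": -2.2,"tz": 0,"yaw": 1.65,"claw": 5},{"tx": 2.1,"ty": -2.2,"tz": 0,"yaw": 1.65,"claw": 5},{"tx": 2.1,"ty": -2.2,"tz": 0,"yaw": 1.65,"claw": 5},{"tx": 0,"ty": 0,"tz": 0,"yaw": 0,"claw": 5},{"tx": 0,"ty": 0,"tz": 0,"yaw": 0,"claw": 5}])

```text
time_s: 1.9
position: [0.5501, 0.1669, 0.2499]
tool_rot: [[-1.0, 0.011, -0.001], [0.011, 1.0, 0.0], [0.001, 0.0, -1.0]]
ft_force: [-0.8, 0.3, -0.2]
grip_width: 0.05
gripper_force: 0.0
```

```bash
cat > look.py <<'E'
import sys
from h import *
n=sys.argv[1]
im,d,m=grab("wrist"); cv2.imwrite(f"pics/{n}.png",im[:,:,::-1]); np.savez(f"{n}.npz",im=im,d=d,**{k:m[k] for k in('K','D','T')})
o=env.observe();print(o['position'].round(4),o['tool_rot'].round(3)[:2].tolist(),o['time_s'])
E
python3 look.py w2
```

```text
[0.5497 0.1675 0.2501] [[-1.0, 0.01, -0.001], [0.01, 1.0, 0.0]] 1.95
```

View pics/w2.png

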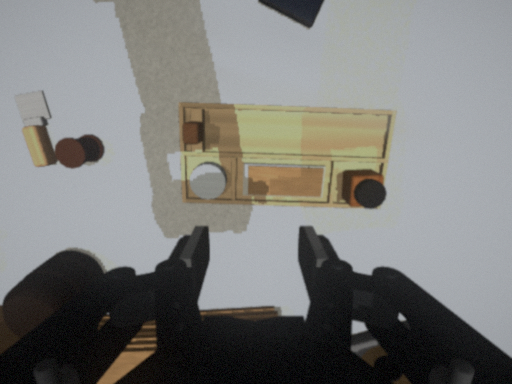

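The wrist view has +y to the right and +x downward. The tray's rim corners are at about (180,103), (396,111), (384,208) and (182,205), with the divider grip top at (193,133). The tin is at (208,181) and the jar cap at (370,193). The spreader is at the left: blade (32,105), handle (41,147), with the reel just to its right.

Run:
```python
from h import *
m=np.load("w2.npz");d=m['d'];im=m['im'];P=cloud(m,d)
c=onplane(m,[(180,103),(396,111),(384,208),(182,205)],.014);print(c.round(4))
print("ctr",c.mean(0)); 
hsv=cv2.cvtColor(im,cv2.COLOR_RGB2HSV)
# points high: rim (z .010-.02) in tray region
R=P.reshape(-1,3)
k=(R[:,2]>.009)&(R[:,2]<.022)&(R[:,0]>.45)&(R[:,0]<.64)&(R[:,1]>.03)&(R[:,1]<.38)
Q=R[k][:,:2].astype(np.float32);r=cv2.minAreaRect(Q);print(k.sum(),r,cv2.boxPoints(r).round(4).tolist())
k=(R[:,2]>.055)&(R[:,0]>.45)&(R[:,0]<.54)&(R[:,1]>.05)&(R[:,1]<.15);print("grip",k.sum(),R[k].mean(0),np.percentile(R[k],[2,98],axis=0))
k=(R[:,2]>.035)&(R[:,0]>.54)&(R[:,0]<.64)&(R[:,1]>.25)&(R[:,1]<.36);print("jar",R[k].mean(0))
bx=(slice(115,175),slice(15,60))
k=((hsv[bx][...,1]>80)&(hsv[bx][...,0]>14)&(hsv[bx][...,2]>120)).astype('u1')
q=max(cv2.findContours(k,0,2)[0],key=cv2.contourArea);r=cv2.minAreaRect(q);print(r,onplane(m,cv2.boxPoints(r)+[15,115],.024).round(4).tolist())
print(onplane(m,[(29,126),(47,124),(54,163),(35,166)],.024).round(4).tolist(),onplane(m,[(16,96),(44,91)],.003).round(4).tolist())
```

```text
[[0.4713 0.0751 0.014 ]
 [0.4839 0.3493 0.014 ]
 [0.6157 0.3494 0.014 ]
 [0.6074 0.0661 0.014 ]]
ctr [0.54458583 0.20998264 0.014     ]
7000 ((0.5434627532958984, 0.20809721946716309), (0.2789520025253296, 0.1350080966949463), 87.38656616210938) [[0.46970000863075256, 0.07180000096559525], [0.6044999957084656, 0.065700002014637], [0.6172999739646912, 0.34439998865127563], [0.48240000009536743, 0.3504999876022339]]
grip 10942 [0.53526389 0.12510134 0.29923294] [[0.50666456 0.09885503 0.06436232]
 [0.5396722  0.14935328 0.33027219]]
jar [0.57692183 0.30368171 0.05315349]
((20.142351150512695, 30.955516815185547), (41.639190673828125, 12.34858512878418), 72.6459732055664) [[0.497, -0.128, 0.024], [0.4928, -0.1111, 0.024], [0.5444, -0.1059, 0.024], [0.5491, -0.1234, 0.024]]
[[0.4948, -0.1194, 0.024], [0.493, -0.0949, 0.024], [0.5433, -0.0963, 0.024], [0.5468, -0.1235, 0.024]] [[0.4566, -0.1457, 0.003], [0.4517, -0.1057, 0.003]]
```

Run:
```python
from h import *
def rect(R,lo,hi,x0,x1,y0,y1,n):
    k=(R[:,2]>lo)&(R[:,2]<hi)&(R[:,0]>x0)&(R[:,0]<x1)&(R[:,1]>y0)&(R[:,1]<y1)
    Q=R[k][:,:2].astype(np.float32);r=cv2.minAreaRect(Q);print(n,k.sum(),np.round(r[0],4),np.round(r[1],4),round(r[2],2),Q.mean(0))
w=np.load("w2.npz");Rw=cloud(w,w['d']).reshape(-1,3)
t=np.load("top0.npz");_,_,mt=grab("top");Rt=cloud(mt,t['d']).reshape(-1,3)
for R,n in((Rw,'w '),(Rt,'t ')):
    rect(R,.008,.022,.45,.64,.03,.38,n+'tray')
    rect(R,.055,.075,.47,.54,.05,.15,n+'grip')
    rect(R,.012,.035,.47,.56,-.15,-.085,n+'spr handle')
    rect(R,.010,.035,.47,.57,-.47,-.30,n+'brush')
    rect(R,.04,.065,.54,.64,.25,.36,n+'jar')
    rect(R,.017,.035,.545,.60,.08,.14,n+'tin')
# tray edges by rim outline in wrist image: yellowish mask
im=w['im'];hsv=cv2.cvtColor(im,cv2.COLOR_RGB2HSV)
k=((hsv[...,1]>60)&(hsv[...,2]>60)).astype('u1');k[:90]=0;k[225:]=0;k[:,:170]=0;k[:,410:]=0
k=cv2.morphologyEx(k,3,np.ones((5,5)))
c=max(cv2.findContours(k,0,1)[0],key=cv2.contourArea)[:,0]
top=c[(c[:,0]>205)&(c[:,0]<385)&(c[:,1]<130)]
p=onplane(w,top,.014);print("edge slope",np.polyfit(p[:,1],p[:,0],1),len(p))
```

```text
w tray 7193 [0.5435 0.2081] [0.279 0.135] 87.39 [0.55231166 0.20373893]
w grip 375 [0.5051 0.096 ] [0.0182 0.0242] 87.46 [0.50469816 0.09707778]
w spr handle 845 [ 0.5165 -0.1196] [0.063  0.0227] 9.13 [ 0.5182321  -0.11673439]
w brush 0 [0. 0.] [0. 0.] 0.0 [nan nan]
w jar 1130 [0.5806 0.3076] [0.0413 0.0421] 1.64 [0.5772816  0.30420405]
w tin 1062 [0.571  0.1059] [0.047  0.0471] 70.38 [0.56981444 0.10640226]
t tray 2359 [0.5446 0.2086] [0.28   0.1346] 87.48 [0.5505456 0.2078187]
t grip 68 [0.5053 0.0955] [0.0228 0.0179] 0.33 [0.50604564 0.09533458]
t spr handle 182 [ 0.5182 -0.1215] [0.0633 0.022 ] 6.87 [ 0.51853114 -0.12051345]
t brush 727 [ 0.5368 -0.396 ] [0.1383 0.0849] 62.44 [ 0.5179441 -0.395115 ]
t jar 266 [0.5822 0.3081] [0.0409 0.0414] 0.38 [0.5801314 0.3052531]
t tin 263 [0.5743 0.1072] [0.0532 0.0449] 46.49 [0.57169515 0.10505062]
edge slope [0.04794055 0.467948  ] 179<stdin>:4: RuntimeWarning: Mean of empty slice.
  ret = um.true_divide(
```

servo_tool(steps=[{"tx": -1.11,"ty": -1.8,"tz": -2.5,"yaw": -0.5,"claw": 5},{"tx": -1.11,"ty": -1.8,"tz": -2.5,"yaw": -0.5,"claw": 5},{"tx": -1.11,"ty": -1.8,"tz": -2.5,"yaw": -0.5,"claw": 5},{"tx": -1.11,"ty": -1.8,"tz": -2.5,"yaw": -0.5,"claw": 5},{"tx": 0,"ty": 0,"tz": -1.6,"yaw": 0,"claw": 5},{"tx": 0,"ty": 0,"tz": -1.6,"yaw": 0,"claw": 5},{"tx": 0,"ty": 0,"tz": -1.6,"yaw": 0,"claw": 5},{"tx": 0,"ty": 0,"tz": -1.6,"yaw": 0,"claw": 5},{"tx": 0,"ty": 0,"tz": -1.6,"yaw": 0,"claw": 5},{"tx": 0,"ty": 0,"tz": -1.6,"yaw": 0,"claw": 5},{"tx": 0,"ty": 0,"tz": 0,"yaw": 0,"claw": 5},{"tx": 0,"ty": 0,"tz": 0,"yaw": 0,"claw": 1},{"tx": 0,"ty": 0,"tz": 0,"yaw": 0,"claw": 1},{"tx": 0,"ty": 0,"tz": 0,"yaw": 0,"claw": 1},{"tx": 0,"ty": 0,"tz": 0,"yaw": 0,"claw": 1},{"tx": 0,"ty": 0,"tz": 0,"yaw": 0,"claw": 1}], newtons=25)

```text
time_s: 3.6
position: [0.5061, 0.0954, 0.0553]
tool_rot: [[-0.999, 0.045, 0.002], [0.045, 0.999, 0.0], [-0.002, 0.0, -1.0]]
ft_force: [-1.9, 2.4, 6.9]
grip_width: 0.0175
gripper_force: 30.4
```

servo_tool(steps=[{"tx": 0.04,"ty": 0.9,"tz": 0,"yaw": 0,"claw": 1},{"tx": 0.04,"ty": 0.9,"tz": 0,"yaw": 0,"claw": 1},{"tx": 0.04,"ty": 0.9,"tz": 0,"yaw": 0,"claw": 1},{"tx": 0.04,"ty": 0.9,"tz": 0,"yaw": 0,"claw": 1},{"tx": 0.04,"ty": 0.9,"tz": 0,"yaw": 0,"claw": 1},{"tx": 0.04,"ty": 0.9,"tz": 0,"yaw": 0,"claw": 1},{"tx": 0.04,"ty": 0.9,"tz": 0,"yaw": 0,"claw": 1},{"tx": 0.04,"ty": 0.9,"tz": 0,"yaw": 0,"claw": 1},{"tx": 0.04,"ty": 0.9,"tz": 0,"yaw": 0,"claw": 1},{"tx": 0.04,"ty": 0.9,"tz": 0,"yaw": 0,"claw": 1},{"tx": 0.04,"ty": 0.9,"tz": 0,"yaw": 0,"claw": 1},{"tx": 0.04,"ty": 0.9,"tz": 0,"yaw": 0,"claw": 1},{"tx": 0.04,"ty": 0.9,"tz": 0,"yaw": 0,"claw": 1},{"tx": 0.04,"ty": 0.9,"tz": 0,"yaw": 0,"claw": 1},{"tx": 0.04,"ty": 0.9,"tz": 0,"yaw": 0,"claw": 1},{"tx": 0,"ty": 0,"tz": 0,"yaw": 0,"claw": 1},{"tx": 0,"ty": 0,"tz": 0,"yaw": 0,"claw": 1}])

```text
time_s: 5.3
position: [0.5123, 0.2307, 0.0554]
tool_rot: [[-0.999, 0.044, 0.002], [0.044, 0.999, 0.001], [-0.002, 0.001, -1.0]]
ft_force: [-0.3, 1.8, 5.8]
grip_width: 0.0173
gripper_force: 30.4
```

servo_tool(steps=[{"tx": 0,"ty": 0,"tz": 0,"yaw": 0,"claw": 4},{"tx": 0,"ty": 0,"tz": 0,"yaw": 0,"claw": 4},{"tx": 0,"ty": 0,"tz": 0,"yaw": 0,"claw": 4},{"tx": 0,"ty": 0,"tz": 1.5,"yaw": 0,"claw": 4},{"tx": 0,"ty": 0,"tz": 3,"yaw": 0,"claw": 4},{"tx": 0,"ty": 0,"tz": 4,"yaw": 0,"claw": 4},{"tx": 0,"ty": 0,"tz": 4,"yaw": 0,"claw": 4},{"tx": 0,"ty": 0,"tz": 4,"yaw": 0,"claw": 4}])

```text
time_s: 6.1
position: [0.5114, 0.23, 0.2208]
tool_rot: [[-0.999, 0.045, -0.0], [0.045, 0.999, -0.0], [0.0, -0.0, -1.0]]
ft_force: [0.9, -0.4, 0.2]
grip_width: 0.0401
gripper_force: 0.0
```

servo_tool(steps=[{"tx": 0.05,"ty": -3,"tz": 0,"yaw": -5.8,"claw": 4},{"tx": 0.05,"ty": -3,"tz": 0,"yaw": -5.8,"claw": 4},{"tx": 0.05,"ty": -3,"tz": 0,"yaw": -5.8,"claw": 4},{"tx": 0.05,"ty": -3,"tz": 0,"yaw": -5.8,"claw": 4},{"tx": 0.05,"ty": -3,"tz": 0,"yaw": -5.8,"claw": 4},{"tx": 0.05,"ty": -3,"tz": 0,"yaw": -5.8,"claw": 4},{"tx": 0.05,"ty": -3,"tz": 0,"yaw": -5.8,"claw": 4},{"tx": 0.05,"ty": -3,"tz": 0,"yaw": -5.8,"claw": 4},{"tx": 0.05,"ty": -3,"tz": 0,"yaw": -5.8,"claw": 4},{"tx": 0.05,"ty": -3,"tz": 0,"yaw": -5.8,"claw": 4},{"tx": 0.05,"ty": -3,"tz": 0,"yaw": -5.8,"claw": 4},{"tx": 0.05,"ty": -3,"tz": 0,"yaw": -5.8,"claw": 4},{"tx": 0.05,"ty": -3,"tz": 0,"yaw": -5.8,"claw": 4},{"tx": 0.05,"ty": -3,"tz": 0,"yaw": -5.8,"claw": 4},{"tx": 0.05,"ty": -3,"tz": 0,"yaw": -5.8,"claw": 4},{"tx": 0.05,"ty": -3,"tz": 0,"yaw": -5.8,"claw": 4},{"tx": 0.05,"ty": -3,"tz": 0,"yaw": -5.8,"claw": 4},{"tx": 0.05,"ty": -3,"tz": 0,"yaw": -5.8,"claw": 4},{"tx": 0.05,"ty": -3,"tz": 0,"yaw": -5.8,"claw": 4},{"tx": 0.05,"ty": -3,"tz": 0,"yaw": -5.8,"claw": 4}])

```text
time_s: 8.1
position: [0.5214, -0.3711, 0.2191]
tool_rot: [[0.482, 0.876, -0.0], [0.876, -0.482, 0.0], [0.0, -0.001, -1.0]]
ft_force: [-0.1, 0.0, 0.3]
grip_width: 0.0403
gripper_force: 0.0
```

```bash
sleep 1; python3 look.py w3; python3 -c "
from h import *
print(env.observe()['q'],env.observe()['position'])
t=grab('top');R=cloud(t[2],t[1]).reshape(-1,3)
k=(R[:,2]>.055)&(R[:,2]<.075)&(R[:,0]>.47)&(R[:,0]<.54)&(R[:,1]>.1)&(R[:,1]<.29)
print(cv2.minAreaRect(R[k][:,:2].astype('f4')))"
```

```text
[ 0.5209 -0.3753  0.2185] [[0.489, 0.872, -0.0], [0.872, -0.489, -0.001]] 8.15
[-4.62921438e+01  3.24276397e+01  6.14448759e+01 -7.60404540e-02
  8.60885154e+01 -1.69996728e+01] [ 0.52086804 -0.37531672  0.2184932 ]
((0.5120887756347656, 0.22993308305740356), (0.01788928732275963, 0.02350151538848877), 85.34248352050781)
```

View pics/w3.png

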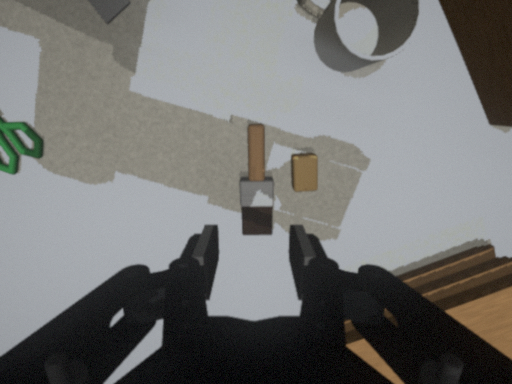

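The brush lies upright in the picture: handle from (257,125) to (257,178), ferrule at (257,192), bristle end at (257,234). The wax block is at (305,172), clear on the right. The divider grip now sits at (0.512, 0.230), as planned.

Run:
```python
from h import *
m=np.load("w3.npz");im=m['im'];hsv=cv2.cvtColor(im,cv2.COLOR_RGB2HSV)
k=((hsv[...,1]>90)&(hsv[...,2]>40)).astype('u1');k[:, :235]=0;k[:,280:]=0;k[:115]=0;k[181:]=0
c=max(cv2.findContours(k,0,2)[0],key=cv2.contourArea);r=cv2.minAreaRect(c);b=cv2.boxPoints(r)
p=onplane(m,b,.022);print(r,p.round(4).tolist())
q=np.array(sorted(p.tolist(),key=lambda a:-a[1]));a=q[:2].mean(0);e=q[2:].mean(0);v=(e-a)[:2];L=np.linalg.norm(v);v/=L
print("end",a,"ferrule",e,L,"ang",np.degrees(np.arctan2(v[1],v[0])),"grip",a[:2]+v*.05)
t=onplane(m,[(257,236)],.012)[0];print(t, t[:2]-v*.09)
R=cloud(m,m['d']).reshape(-1,3);s=(R[:,2]>.01)&(R[:,2]<.035)&(abs((R[:,:2]-a[:2])@[v[1],-v[0]])<.028)&(((R[:,:2]-a[:2])@v)<.15)&(((R[:,:2]-a[:2])@v)>-.01)
print(cv2.minAreaRect(R[s][:,:2].astype('f4')),s.sum())
```

```text
((256.0, 152.0), (54.0, 14.0), 90.0) [[0.5422, -0.3231, 0.022], [0.5562, -0.3308, 0.022], [0.5259, -0.3869, 0.022], [0.5111, -0.3788, 0.022]]
end [ 0.54916179 -0.32697544  0.022     ] ferrule [ 0.51848912 -0.38284277  0.022     ] 0.06373359907454201 ang -118.76797146082903 grip [ 0.5250986  -0.37080423]
[ 0.48093871 -0.4541818   0.012     ] [ 0.52425245 -0.37528998]
((0.5169017314910889, -0.3875109851360321), (0.13894206285476685, 0.0410054549574852), 60.90827178955078) 2728
```

servo_tool(steps=[{"tx": 0.03,"ty": 0.03,"tz": 0,"yaw": -8,"claw": 3.4},{"tx": 0.03,"ty": 0.03,"tz": 0,"yaw": -8,"claw": 3.4},{"tx": 0.03,"ty": 0.03,"tz": 0,"yaw": -8,"claw": 3.4},{"tx": 0.03,"ty": 0.03,"tz": 0,"yaw": -8,"claw": 3.4},{"tx": 0.03,"ty": 0.03,"tz": 0,"yaw": -8,"claw": 3.4},{"tx": 0.03,"ty": 0.03,"tz": 0,"yaw": -8,"claw": 3.4},{"tx": 0.03,"ty": 0.03,"tz": 0,"yaw": -8,"claw": 3.4},{"tx": 0.03,"ty": 0.03,"tz": 0,"yaw": -8,"claw": 3.4},{"tx": 0.03,"ty": 0.03,"tz": 0,"yaw": -8,"claw": 3.4},{"tx": 0.03,"ty": 0.03,"tz": 0,"yaw": -8,"claw": 3.4},{"tx": 0.03,"ty": 0.03,"tz": 0,"yaw": -8,"claw": 3.4},{"tx": 0.03,"ty": 0.03,"tz": 0,"yaw": -8,"claw": 3.4},{"tx": 0.03,"ty": 0.03,"tz": 0,"yaw": -8,"claw": 3.4},{"tx": 0.03,"ty": 0.03,"tz": 0,"yaw": -8,"claw": 3.4},{"tx": 0.03,"ty": 0.03,"tz": 0,"yaw": -8,"claw": 3.4},{"tx": 0.03,"ty": 0.03,"tz": 0,"yaw": -8,"claw": 3.4},{"tx": 0.03,"ty": 0.03,"tz": 0,"yaw": -8,"claw": 3.4},{"tx": 0.03,"ty": 0.03,"tz": 0,"yaw": -8,"claw": 3.4},{"tx": 0.03,"ty": 0.03,"tz": 0,"yaw": -8,"claw": 3.4},{"tx": 0,"ty": 0,"tz": 0,"yaw": -8,"claw": 3.4}])

```text
time_s: 10.2
position: [0.5274, -0.3634, 0.2192]
tool_rot: [[-0.153, -0.988, -0.0], [-0.988, 0.153, 0.001], [-0.001, 0.0, -1.0]]
ft_force: [-0.3, 0.0, 0.1]
grip_width: 0.034
gripper_force: 0.0
```

servo_tool(steps=[{"tx": 0,"ty": 0,"tz": 0,"yaw": -6,"claw": 3.4},{"tx": 0,"ty": 0,"tz": 0,"yaw": -5,"claw": 3.4},{"tx": 0,"ty": 0,"tz": 0,"yaw": -4,"claw": 3.4},{"tx": 0,"ty": 0,"tz": 0,"yaw": -2,"claw": 3.4},{"tx": 0,"ty": 0,"tz": 0,"yaw": -1,"claw": 3.4},{"tx": 0,"ty": 0,"tz": 0,"yaw": 0,"claw": 3.4},{"tx": 0,"ty": 0,"tz": 0,"yaw": 0,"claw": 3.4}])

```text
time_s: 10.9
position: [0.5275, -0.3639, 0.2193]
tool_rot: [[-0.446, -0.895, -0.0], [-0.895, 0.446, 0.0], [-0.0, 0.0, -1.0]]
ft_force: [-0.1, 0.4, 0.5]
grip_width: 0.034
gripper_force: 0.0
```

```bash
python3 -c "
from h import *
o=env.observe();print(o['q'],o['position'],np.degrees(np.arctan2(o['tool_rot'][1,1],o['tool_rot'][0,1])),o['grip_width'])"
```

```text
[-4.51676780e+01  3.22849915e+01  6.15722118e+01  2.90914285e-03
  8.61504076e+01  1.61326679e+02] [ 0.52745631 -0.36387695  0.21930027] 153.50544775696488 0.03400461161677035
```

servo_tool(steps=[{"tx": -0.1,"ty": -0.6,"tz": -3,"yaw": -1,"claw": 3.4},{"tx": 0,"ty": 0,"tz": -4,"yaw": 0,"claw": 3.4},{"tx": 0,"ty": 0,"tz": -4,"yaw": 0,"claw": 3.4},{"tx": 0,"ty": 0,"tz": -3,"yaw": 0,"claw": 3.4},{"tx": 0,"ty": 0,"tz": -2,"yaw": 0,"claw": 3.4},{"tx": 0,"ty": 0,"tz": -1.5,"yaw": 0,"claw": 3.4},{"tx": 0,"ty": 0,"tz": -1.4,"yaw": 0,"claw": 3.4},{"tx": 0,"ty": 0,"tz": 0,"yaw": 0,"claw": 3.4},{"tx": 0,"ty": 0,"tz": 0,"yaw": 0,"claw": 3.4},{"tx": 0,"ty": 0,"tz": 0,"yaw": 0,"claw": 1},{"tx": 0,"ty": 0,"tz": 0,"yaw": 0,"claw": 1},{"tx": 0,"ty": 0,"tz": 0,"yaw": 0,"claw": 1},{"tx": 0,"ty": 0,"tz": 0,"yaw": 0,"claw": 1},{"tx": 0,"ty": 0,"tz": 0,"yaw": 0,"claw": 1}], newtons=50)

```text
time_s: 12.3
position: [0.5269, -0.3706, 0.0316]
tool_rot: [[-0.463, -0.887, 0.002], [-0.887, 0.463, -0.002], [0.001, -0.002, -1.0]]
ft_force: [-1.0, -0.0, 6.8]
grip_width: 0.0185
gripper_force: 50.8
```

servo_tool(steps=[{"tx": 0,"ty": 0,"tz": 1.5,"yaw": 0,"claw": 1},{"tx": 0,"ty": 0,"tz": 3,"yaw": 0,"claw": 1},{"tx": 0,"ty": 0,"tz": 4,"yaw": 0,"claw": 1},{"tx": 0,"ty": 0,"tz": 4,"yaw": 0,"claw": 1},{"tx": 0,"ty": 0,"tz": 2.5,"yaw": 0,"claw": 1},{"tx": 0,"ty": 0.5,"tz": 0,"yaw": 3,"claw": 1},{"tx": 0,"ty": 1.5,"tz": 0,"yaw": 6,"claw": 1},{"tx": -0.1,"ty": 2,"tz": 0,"yaw": 8,"claw": 1},{"tx": -0.1,"ty": 2,"tz": 0,"yaw": 8,"claw": 1},{"tx": -0.1,"ty": 2,"tz": 0,"yaw": 8,"claw": 1},{"tx": -0.1,"ty": 2,"tz": 0,"yaw": 8,"claw": 1},{"tx": -0.1,"ty": 2,"tz": 0,"yaw": 8,"claw": 1},{"tx": -0.1,"ty": 2,"tz": 0,"yaw": 8,"claw": 1},{"tx": -0.1,"ty": 2,"tz": 0,"yaw": 8,"claw": 1},{"tx": -0.1,"ty": 2,"tz": 0,"yaw": 8,"claw": 1},{"tx": -0.1,"ty": 2,"tz": 0,"yaw": 8,"claw": 1},{"tx": -0.1,"ty": 2,"tz": 0,"yaw": 8,"claw": 1},{"tx": -0.1,"ty": 2,"tz": 0,"yaw": 8,"claw": 1},{"tx": -0.1,"ty": 2,"tz": 0,"yaw": 8,"claw": 1}])

```text
time_s: 14.2
position: [0.5142, -0.1092, 0.1804]
tool_rot: [[0.977, -0.212, 0.0], [-0.212, -0.977, 0.0], [0.0, -0.0, -1.0]]
ft_force: [0.4, 0.1, -0.1]
grip_width: 0.0184
gripper_force: 50.0
```

servo_tool(steps=[{"tx": -0.1,"ty": 2,"tz": 0,"yaw": 8,"claw": 1},{"tx": -0.1,"ty": 2,"tz": 0,"yaw": 8,"claw": 1},{"tx": -0.1,"ty": 2,"tz": 0,"yaw": 8,"claw": 1},{"tx": -0.1,"ty": 2,"tz": 0,"yaw": 8,"claw": 1},{"tx": -0.1,"ty": 2,"tz": 0,"yaw": 8,"claw": 1},{"tx": -0.1,"ty": 2,"tz": 0,"yaw": 8,"claw": 1},{"tx": -0.1,"ty": 2,"tz": 0,"yaw": 8,"claw": 1},{"tx": 0,"ty": 2,"tz": 0,"yaw": 8,"claw": 1},{"tx": 0,"ty": 2,"tz": 0,"yaw": 8,"claw": 1},{"tx": 0,"ty": 2,"tz": 0,"yaw": 8,"claw": 1},{"tx": 0,"ty": 2,"tz": 0,"yaw": 8,"claw": 1},{"tx": 0,"ty": 1.5,"tz": 0,"yaw": 6,"claw": 1},{"tx": 0,"ty": 0.6,"tz": 0,"yaw": 4,"claw": 1},{"tx": 0,"ty": 0,"tz": 0,"yaw": 2,"claw": 1},{"tx": 0,"ty": 0,"tz": 0,"yaw": 0,"claw": 1},{"tx": 0,"ty": 0,"tz": 0,"yaw": 0,"claw": 1}])

```text
time_s: 15.8
position: [0.5074, 0.1308, 0.1804]
tool_rot: [[0.046, 0.999, 0.0], [0.999, -0.046, -0.0], [-0.0, 0.0, -1.0]]
ft_force: [0.7, 0.5, -1.2]
grip_width: 0.0183
gripper_force: 50.0
```

```bash
cat > st.py <<'E'
from h import *
o=env.observe();print(o['q'].round(1),o['position'].round(4),np.degrees(np.arctan2(o['tool_rot'][1,1],o['tool_rot'][0,1])).round(2),o['grip_width'],o['time_s'])
E
python3 st.py; python3 look.py w4
```

```text
[ 1.5 22.9 85.1 -0.  72.   4.1] [0.5074 0.1308 0.1804] -2.62 0.018303885797039038 15.8
[0.5074 0.1307 0.1804] [[0.046, 0.999, -0.0], [0.999, -0.046, 0.0]] 15.85
```

View pics/w4.png

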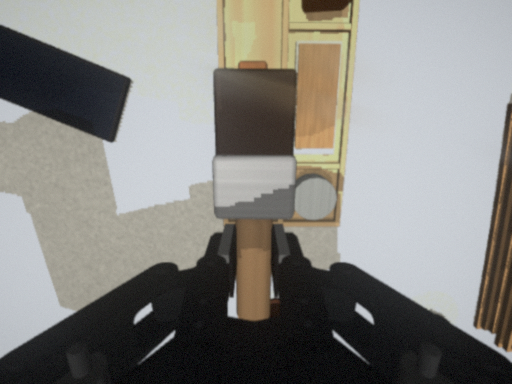

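The brush is held in line with the channel, bristles up (end row 69, columns 215–297). The tin is at (315,197) to its right. I'll check the tip against the divider before lowering.

Run:
```python
from h import *
m=np.load("w4.npz");R=cloud(m,m['d']).reshape(-1,3)
k=(R[:,2]>.145)&(R[:,2]<.185)&(R[:,1]>.15)&(R[:,1]<.26)&(abs(R[:,0]-.51)<.035)
Q=R[k];print(k.sum(),np.percentile(Q,[.5,99.5],axis=0).round(4),cv2.minAreaRect(Q[:,:2].astype('f4')))
for y0 in(.17,.19,.21): s=Q[abs(Q[:,1]-y0)<.008];print(y0,s.mean(0))
```

```text
11895 [[0.4889 0.1504 0.1678]
 [0.5305 0.2195 0.1742]] ((0.5101293921470642, 0.18460069596767426), (0.07058629393577576, 0.04219599440693855), 87.36354064941406)
0.17 [0.50953846 0.17013973 0.1727035 ]
0.19 [0.51063948 0.19011096 0.16976101]
0.21 [0.51165539 0.21011614 0.16971568]
```

servo_tool(steps=[{"tx": 0,"ty": 0,"tz": -2,"yaw": 0,"claw": 1},{"tx": 0,"ty": 0,"tz": -3,"yaw": 0,"claw": 1},{"tx": 0,"ty": 0,"tz": -3,"yaw": 0,"claw": 1},{"tx": 0,"ty": 0,"tz": -2,"yaw": 0,"claw": 1},{"tx": 0,"ty": 0,"tz": -1.5,"yaw": 0,"claw": 1},{"tx": 0,"ty": 0,"tz": -1,"yaw": 0,"claw": 1},{"tx": 0,"ty": 0,"tz": -0.6,"yaw": 0,"claw": 1},{"tx": 0,"ty": 0,"tz": -0.4,"yaw": 0,"claw": 1},{"tx": 0,"ty": 0,"tz": -0.4,"yaw": 0,"claw": 1},{"tx": 0,"ty": 0,"tz": -0.2,"yaw": 0,"claw": 1},{"tx": 0,"ty": 0,"tz": 0,"yaw": 0,"claw": 1}])

```text
time_s: 16.95
position: [0.5075, 0.1309, 0.0394]
tool_rot: [[0.045, 0.999, 0.0], [0.999, -0.045, 0.0], [0.0, 0.0, -1.0]]
ft_force: [-0.0, -0.3, -0.7]
grip_width: 0.0184
gripper_force: 49.9
```

servo_tool(steps=[{"tx": 0,"ty": 0,"tz": -0.1,"yaw": 0,"claw": 1},{"tx": 0,"ty": 0,"tz": -0.1,"yaw": 0,"claw": 1},{"tx": 0,"ty": 0,"tz": 0,"yaw": 0,"claw": 1}])

```text
time_s: 17.25
position: [0.5076, 0.1309, 0.0376]
tool_rot: [[0.045, 0.999, 0.001], [0.999, -0.045, 0.0], [0.0, 0.001, -1.0]]
ft_force: [-0.7, 0.8, 2.3]
grip_width: 0.0188
gripper_force: 50.2
```

servo_tool(steps=[{"tx": 0,"ty": 0,"tz": 0,"yaw": 0,"claw": 3.2},{"tx": 0,"ty": 0,"tz": 0,"yaw": 0,"claw": 3.2},{"tx": 0,"ty": 0,"tz": 0,"yaw": 0,"claw": 3.2},{"tx": 0,"ty": 0,"tz": 1,"yaw": 0,"claw": 3.2},{"tx": 0,"ty": 0,"tz": 3,"yaw": 0,"claw": 3.2},{"tx": 0,"ty": 0,"tz": 4,"yaw": 0,"claw": 3.4},{"tx": 0,"ty": 0,"tz": 4,"yaw": 0,"claw": 3.4},{"tx": 0,"ty": 0,"tz": 4,"yaw": 0,"claw": 3.4}])

```text
time_s: 18.05
position: [0.5071, 0.1309, 0.1998]
tool_rot: [[0.045, 0.999, 0.001], [0.999, -0.045, -0.0], [0.0, 0.001, -1.0]]
ft_force: [0.6, -0.3, 0.1]
grip_width: 0.0341
gripper_force: 0.0
```

servo_tool(steps=[{"tx": 0.1,"ty": -1,"tz": 0,"yaw": 4,"claw": 3.4},{"tx": 0.1,"ty": -2,"tz": 0,"yaw": 8,"claw": 3.4},{"tx": 0.1,"ty": -2,"tz": 0,"yaw": 8,"claw": 3.4},{"tx": 0.1,"ty": -2,"tz": 0,"yaw": 8,"claw": 3.4},{"tx": 0.1,"ty": -2,"tz": 0,"yaw": 8,"claw": 3.4},{"tx": 0.1,"ty": -2,"tz": 0,"yaw": 8,"claw": 3.4},{"tx": 0.1,"ty": -2,"tz": 0,"yaw": 8,"claw": 3.4},{"tx": 0.1,"ty": -2,"tz": 0,"yaw": 8,"claw": 3.4},{"tx": 0.1,"ty": -2,"tz": 0,"yaw": 8,"claw": 3.4},{"tx": 0.1,"ty": -2,"tz": 0,"yaw": 8,"claw": 3.4},{"tx": 0.1,"ty": -2,"tz": 0,"yaw": 8,"claw": 3.4},{"tx": 0,"ty": -2,"tz": 0,"yaw": 8,"claw": 3.4},{"tx": 0,"ty": -1.5,"tz": 0,"yaw": 6,"claw": 3.4},{"tx": 0,"ty": -0.8,"tz": 0,"yaw": 3,"claw": 3.4},{"tx": 0,"ty": 0,"tz": 0,"yaw": 0,"claw": 3.4},{"tx": 0,"ty": 0,"tz": 0,"yaw": 0,"claw": 3.4}])

```text
time_s: 19.65
position: [0.5183, -0.1219, 0.1977]
tool_rot: [[-0.989, -0.145, 0.0], [-0.145, 0.989, 0.0], [-0.0, 0.0, -1.0]]
ft_force: [0.1, -0.4, -0.2]
grip_width: 0.0341
gripper_force: 0.0
```

```bash
python3 st.py; python3 look.py w5
python3 - <<'E'
from h import *
m=np.load("w5.npz");R=cloud(m,m['d']).reshape(-1,3)
for lo,hi in((.012,.035),(.002,.035)):
    k=(R[:,2]>lo)&(R[:,2]<hi)&(R[:,0]>.44)&(R[:,0]<.56)&(R[:,1]>-.16)&(R[:,1]<-.09)
    print(lo,k.sum(),cv2.minAreaRect(R[k][:,:2].astype('f4')),cv2.boxPoints(cv2.minAreaRect(R[k][:,:2].astype('f4'))).round(4).tolist())
E
```

```text
[ -26.    22.6   82.2    0.    75.1 -124.3] [ 0.5183 -0.1219  0.1977] 98.34 0.03413065475168886 19.65
[ 0.5184 -0.1216  0.1977] [[-0.989, -0.146, 0.0], [-0.146, 0.989, 0.0]] 19.7
0.012 909 ((0.5167236924171448, -0.11995363235473633), (0.06184250861406326, 0.02371111325919628), 9.005025863647461) [[0.48429998755455017, -0.11309999972581863], [0.4880000054836273, -0.13650000095367432], [0.5490999817848206, -0.12680000066757202], [0.5454000234603882, -0.10339999943971634]]
0.002 2115 ((0.5036635994911194, -0.12016721814870834), (0.05792461335659027, 0.11197542399168015), 88.14300537109375) [[0.44679999351501465, -0.14730000495910645], [0.5587000250816345, -0.1509000062942505], [0.5605999827384949, -0.09300000220537186], [0.44859999418258667, -0.08940000087022781]]
```

View pics/w5.png

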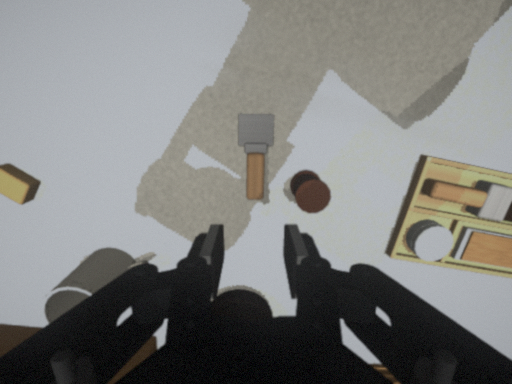

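The spreader stands upright in the picture: blade at (256,130), handle from (256,152) to (255,198). The reel is at (310,192) to its right. At the right edge the brush lies in the tray, handle (455,192) and bristles beyond, tin at (431,241).

Run:
```python
from h import *
m=np.load("w5.npz")
p=onplane(m,[(256.5,154),(255,199)],.023);b=onplane(m,[(238,114),(273,114)],.004)
v=p[0]-p[1];print(p,b.mean(0),"ang",np.degrees(np.arctan2(v[1],v[0])),np.linalg.norm(v[:2]))
t=b.mean(0);u=(t-p[1])[:2];print(np.linalg.norm(u),np.degrees(np.arctan2(u[1],u[0])));u/=np.linalg.norm(u)
print("grip from end",p[1][:2]+u*.028,"from blade",t[:2]-u*.068)
```

```text
[[ 0.49542244 -0.12233098  0.023     ]
 [ 0.5470351  -0.11642998  0.023     ]] [ 0.45403031 -0.12936401  0.004     ] ang -173.47754906648032 0.05194889866588408
0.09389984085329345 -172.0827458598189
grip from end [ 0.51930199 -0.12028678] from blade [ 0.52138213 -0.1199975 ]
```

servo_tool(steps=[{"tx": 0.17,"ty": 0.15,"tz": -3,"yaw": 0,"claw": 3.4},{"tx": 0,"ty": 0,"tz": -4,"yaw": 0,"claw": 3.4},{"tx": 0,"ty": 0,"tz": -4,"yaw": 0,"claw": 3.4},{"tx": 0,"ty": 0,"tz": -2.5,"yaw": 0,"claw": 3.4},{"tx": 0,"ty": 0,"tz": -1.8,"yaw": 0,"claw": 3.4},{"tx": 0,"ty": 0,"tz": -1.3,"yaw": 0,"claw": 3.4},{"tx": 0,"ty": 0,"tz": 0,"yaw": 0,"claw": 3.4},{"tx": 0,"ty": 0,"tz": 0,"yaw": 0,"claw": 3.4},{"tx": 0,"ty": 0,"tz": 0,"yaw": 0,"claw": 1},{"tx": 0,"ty": 0,"tz": 0,"yaw": 0,"claw": 1},{"tx": 0,"ty": 0,"tz": 0,"yaw": 0,"claw": 1},{"tx": 0,"ty": 0,"tz": 0,"yaw": 0,"claw": 1},{"tx": 0,"ty": 0,"tz": 0,"yaw": 0,"claw": 1}])

```text
time_s: 21.0
position: [0.5207, -0.1207, 0.0325]
tool_rot: [[-0.989, -0.147, 0.002], [-0.147, 0.989, -0.001], [-0.002, -0.001, -1.0]]
ft_force: [-0.5, 1.6, 5.8]
grip_width: 0.019
gripper_force: 49.6
```

servo_tool(steps=[{"tx": 0,"ty": 0,"tz": 1.5,"yaw": 0,"claw": 1},{"tx": 0,"ty": 0,"tz": 3,"yaw": 0,"claw": 1},{"tx": 0,"ty": 0,"tz": 4,"yaw": 0,"claw": 1},{"tx": 0,"ty": 0,"tz": 4,"yaw": 0,"claw": 1},{"tx": 0,"ty": 0,"tz": 2.5,"yaw": 0,"claw": 1},{"tx": 0,"ty": 1,"tz": 0,"yaw": -3,"claw": 1},{"tx": 0,"ty": 2,"tz": 0,"yaw": -6,"claw": 1},{"tx": 0,"ty": 2.5,"tz": 0,"yaw": -6.5,"claw": 1},{"tx": 0,"ty": 2.5,"tz": 0,"yaw": -6.5,"claw": 1},{"tx": 0,"ty": 2.5,"tz": 0,"yaw": -6.5,"claw": 1},{"tx": 0,"ty": 2.5,"tz": 0,"yaw": -6.5,"claw": 1},{"tx": 0,"ty": 2.5,"tz": 0,"yaw": -6.5,"claw": 1},{"tx": 0,"ty": 2.5,"tz": 0,"yaw": -6.5,"claw": 1},{"tx": 0,"ty": 2.5,"tz": 0,"yaw": -6.5,"claw": 1},{"tx": -0.1,"ty": 2.5,"tz": 0,"yaw": -6.5,"claw": 1},{"tx": -0.1,"ty": 2.5,"tz": 0,"yaw": -6.5,"claw": 1}])

```text
time_s: 22.6
position: [0.5179, 0.1354, 0.1817]
tool_rot: [[-0.51, 0.86, 0.001], [0.86, 0.51, -0.0], [-0.0, 0.0, -1.0]]
ft_force: [0.7, -1.3, -0.3]
grip_width: 0.0182
gripper_force: 48.8
```

servo_tool(steps=[{"tx": -0.1,"ty": 2.5,"tz": 0,"yaw": -6.5,"claw": 1},{"tx": -0.1,"ty": 2.5,"tz": 0,"yaw": -6.5,"claw": 1},{"tx": -0.1,"ty": 2.5,"tz": 0,"yaw": -6.5,"claw": 1},{"tx": -0.1,"ty": 2.5,"tz": 0,"yaw": -5,"claw": 1},{"tx": -0.1,"ty": 1.1,"tz": 0,"yaw": -2.5,"claw": 1},{"tx": 0,"ty": 0,"tz": 0,"yaw": 0,"claw": 1},{"tx": 0,"ty": 0,"tz": 0,"yaw": 0,"claw": 1}])

```text
time_s: 23.3
position: [0.5131, 0.2451, 0.1815]
tool_rot: [[-0.07, 0.998, 0.0], [0.998, 0.07, -0.0], [-0.0, 0.0, -1.0]]
ft_force: [-0.1, -0.1, -0.7]
grip_width: 0.0185
gripper_force: 48.8
```

```bash
python3 st.py; python3 look.py w6
python3 - <<'E'
from h import *
m=np.load("w6.npz");R=cloud(m,m['d']).reshape(-1,3)
k=(R[:,2]>.135)&(R[:,2]<.190)&(R[:,1]>.303)&(R[:,1]<.38)&(abs(R[:,0]-.513)<.035)
Q=R[k];print(k.sum(),np.percentile(Q,[.5,99.5],axis=0).round(4),cv2.minAreaRect(Q[:,:2].astype('f4')))
E
```

```text
[13.6 26.9 77.8 -0.  75.2  9.6] [0.5131 0.2451 0.1815] 4.02 0.018485709232781172 23.3
[0.5131 0.2448 0.1814] [[-0.069, 0.998, 0.0], [0.998, 0.069, -0.0]] 23.35
1259 [[0.49   0.3031 0.151 ]
 [0.5293 0.3129 0.1546]] ((0.5097525119781494, 0.3076169490814209), (0.03975038230419159, 0.01007652934640646), 1.446327567100525)
```

View pics/w6.png

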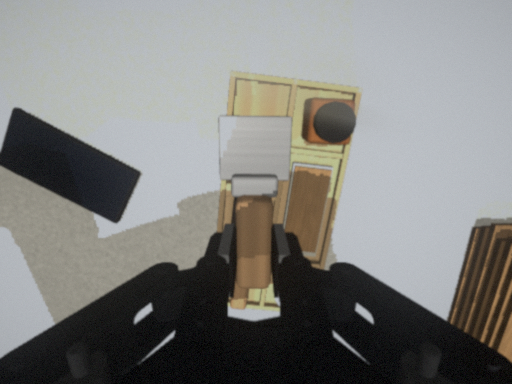

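The spreader is held straight: blade edge at row 115, handle down to row 288. The tray's left end is ahead, with the jar at (330,122). It still needs 2.5 cm more and a -6.6° turn.

servo_tool(steps=[{"tx": 0.07,"ty": 1.2,"tz": 0,"yaw": -3.3,"claw": 1},{"tx": 0,"ty": 1.3,"tz": 0,"yaw": -3.3,"claw": 1},{"tx": 0,"ty": 0,"tz": -2,"yaw": 0,"claw": 1},{"tx": 0,"ty": 0,"tz": -3,"yaw": 0,"claw": 1},{"tx": 0,"ty": 0,"tz": -2,"yaw": 0,"claw": 1},{"tx": 0,"ty": 0,"tz": -1,"yaw": 0,"claw": 1},{"tx": 0,"ty": 0,"tz": 0,"yaw": 0,"claw": 1},{"tx": 0,"ty": 0,"tz": 0,"yaw": 0,"claw": 1}])

```text
time_s: 24.15
position: [0.5145, 0.2702, 0.1023]
tool_rot: [[0.047, 0.999, 0.001], [0.999, -0.047, 0.0], [0.0, 0.001, -1.0]]
ft_force: [-0.1, 0.5, -1.5]
grip_width: 0.0185
gripper_force: 48.8
```

servo_tool(steps=[{"tx": -0.05,"ty": 0,"tz": -2,"yaw": 0,"claw": 1},{"tx": 0,"ty": 0,"tz": -2,"yaw": 0,"claw": 1},{"tx": 0,"ty": 0,"tz": -1,"yaw": 0,"claw": 1},{"tx": 0,"ty": 0,"tz": -0.6,"yaw": 0,"claw": 1},{"tx": 0,"ty": 0,"tz": -0.4,"yaw": 0,"claw": 1},{"tx": 0,"ty": 0,"tz": -0.2,"yaw": 0,"claw": 1},{"tx": 0,"ty": 0,"tz": -0.1,"yaw": 0,"claw": 1},{"tx": 0,"ty": 0,"tz": 0,"yaw": 0,"claw": 1},{"tx": 0,"ty": 0,"tz": 0,"yaw": 0,"claw": 1}])

```text
time_s: 25.05
position: [0.5135, 0.2704, 0.0387]
tool_rot: [[0.046, 0.999, 0.001], [0.999, -0.046, 0.0], [0.0, 0.001, -1.0]]
ft_force: [-0.5, 0.2, 0.1]
grip_width: 0.0184
gripper_force: 48.8
```

servo_tool(steps=[{"tx": 0,"ty": 0,"tz": -0.1,"yaw": 0,"claw": 1},{"tx": 0,"ty": 0,"tz": 0,"yaw": 0,"claw": 1}])

```text
time_s: 25.25
position: [0.5136, 0.2705, 0.0385]
tool_rot: [[0.046, 0.999, 0.001], [0.999, -0.046, 0.0], [0.0, 0.001, -1.0]]
ft_force: [-2.6, -1.1, 8.4]
grip_width: 0.0184
gripper_force: 49.9
```

In contact with the floor. Release, retreat, and look once from above.

servo_tool(steps=[{"tx": 0,"ty": 0,"tz": 0,"yaw": 0,"claw": 3.2},{"tx": 0,"ty": 0,"tz": 0,"yaw": 0,"claw": 3.2},{"tx": 0,"ty": 0,"tz": 0,"yaw": 0,"claw": 3.2},{"tx": 0,"ty": 0,"tz": 1,"yaw": 0,"claw": 3.2},{"tx": 0,"ty": 0,"tz": 3,"yaw": 0,"claw": 3.2},{"tx": 0,"ty": 0,"tz": 4,"yaw": 0,"claw": 3.2},{"tx": 0,"ty": 0,"tz": 4,"yaw": 0,"claw": 3.2},{"tx": 0,"ty": 0,"tz": 4,"yaw": 0,"claw": 3.2},{"tx": 0,"ty": -2,"tz": 3,"yaw": 0,"claw": 3.2},{"tx": 0,"ty": -4,"tz": 2,"yaw": 0,"claw": 3.2},{"tx": 0,"ty": -4,"tz": 0,"yaw": 0,"claw": 3.2},{"tx": 0,"ty": -4,"tz": 0,"yaw": 0,"claw": 3.2},{"tx": 0,"ty": -2,"tz": 0,"yaw": 0,"claw": 3.2},{"tx": 0,"ty": 0,"tz": 0,"yaw": 0,"claw": 3.2},{"tx": 0,"ty": 0,"tz": 0,"yaw": 0,"claw": 3.2}])

```text
time_s: 26.75
position: [0.5133, 0.1106, 0.2478]
tool_rot: [[0.047, 0.999, 0.001], [0.999, -0.047, 0.0], [0.0, 0.001, -1.0]]
ft_force: [0.9, -0.5, -1.4]
grip_width: 0.0317
gripper_force: 0.0
```

```bash
python3 look.py w7
python3 - <<'E'
from h import *
m=np.load("w7.npz");R=cloud(m,m['d']).reshape(-1,3)
a=np.radians(-2.6);c=np.array([.544,.2083]);ex=np.array([np.cos(a),np.sin(a)]);ey=np.array([-ex[1],ex[0]])
X=(R[:,:2]-c)@ex+.033;Y=(R[:,:2]-c)@ey
for n,lo,hi,y0,y1 in(("brush",.0225,.04,-.15,.01),("spr handle",.0225,.04,.03,.13),("spr",.0075,.04,.032,.130),("grip",.055,.075,-.1,.1)):
    k=(R[:,2]>lo)&(R[:,2]<hi)&(abs(X)<.026)&(Y>y0)&(Y<y1);Q=np.c_[X,Y,R[:,2]][k]
    print(n,k.sum(),np.percentile(Q,[1,50,99],axis=0).round(4).tolist(),cv2.minAreaRect(Q[:,:2].astype('f4'))[2])
E
```

```text
[0.5133 0.1111 0.2477] [[0.046, 0.999, 0.0], [0.999, -0.046, 0.0]] 26.8
brush 2885 [[-0.019, -0.1259, 0.0254], [0.0005, -0.04, 0.029], [0.0199, 0.009, 0.0316]] 0.4866490364074707
spr handle 834 [[-0.0091, 0.0356, 0.026], [0.0003, 0.0606, 0.0297], [0.0103, 0.0849, 0.0319]] 89.03467559814453
spr 1021 [[-0.0217, 0.0356, 0.0076], [0.0003, 0.0647, 0.0295], [0.0199, 0.0928, 0.0318]] 89.8877182006836
grip 427 [[-0.0119, 0.0118, 0.0571], [-0.0005, 0.0197, 0.0642], [0.0109, 0.0286, 0.0662]] 0.12366139143705368
```

View pics/w7.png

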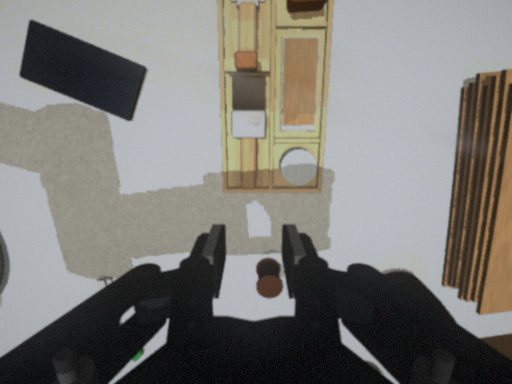

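The brush lies flat in the channel, handle at (248,165) and bristles at (248,90), up to the divider at (246,62). The spreader lies beyond it with its handle towards the divider. The tin is at (299,167) and the jar is in place. Measured heights and angles are flat and aligned, so I'm handing in.

```bash
python3 -c "
from rig import env
print(env.close_job())"
```

```text
the job is handed in; nothing more can be done
None
```

I handed the job in at about 27 s: the divider is set at about 0.142 m, with the brush flat at the tin end and the spreader flat at the jar end, both handles pointing right; the hand-in returned no verdict.

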